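# Spot the fourth hole through the angle bracket with the automatic centre punch

## Task

The black angle bracket is screwed to the aluminium blank through three of its four foot holes, and the spot under the fourth, open hole still has to be punched for drilling. Take the automatic centre punch out of the tool rack, feel its point down through the open hole on to the blank and press straight down until its spring snaps, then ease off without jamming it hard; let it go off nowhere else. Stand the punch back in its hole in the rack, hanging upright on its shoulder, and leave the other equipment on the table where it is.

Things in the scene. Friction and masses are not known exactly. Their poses are not given: they have to be found in the camera images.
- punch_grip (a point): Automatic centre punch: round plain steel tool, about 0.15 kg, hanging point down in the rack. This point: on its axis, middle of the knurled sleeve (22 mm diameter, 62 mm long, 31 mm to each side). The sleeve's flat underside is the shoulder it hangs by; below it a barrel 14 mm in diameter, 45 mm long, then the sprung point. z runs up the axis, away from the point.
- punch_barrel_end (a point): Lower end of the punch's barrel, on its axis, 76 mm below the middle of the sleeve. The sprung point sticks out from here: 8 mm in diameter, ending in a 60 degree cone; it has been re-ground and stands out somewhere between 26 and 38 mm, not known beforehand.
- open_hole (a point): Centre of the open hole in the bracket's foot, at the foot's upper face. Round, 13 mm in diameter, through the 8 mm thick foot; the spot to punch is the blank's face, 8 mm below this point. The foot's other three holes, 44 to 65 mm away, have cap screws in them (heads 18 mm in diameter, 12 mm high). Axes as for the bracket.
- bracket: Black angle bracket on the blank, both fixed. Origin on the table under the blank's centre; z up, x from the upright to the foot's free edge, y along the blank. Foot 80 x 80 mm, centred at y -22 mm, top 20 mm above the table. Upright on its -x edge, up to 80 mm above the table. Open hole in its +x, +y corner, at x 26, y 2 mm. Strap clamps over the blank's two y ends reach up to 31 mm.
- blank: Plain aluminium plate, 110 mm (x) x 150 mm (y) x 12 mm, under the bracket and fixed with it. Origin at the centre of its underside, on the table; axes as for the bracket. Its upper face lies bare from 18 to 60 mm to +y of the origin, over its whole width.
- rack: Aluminium tool rack, fixed: a shelf plate 60 mm (x) x 200 mm (y) on two end legs, its upper face 95 mm above the table. Origin on the table under the plate's middle; z up, y along the row of tools. The punch hangs in the middle hole; two fixed hex drivers with black handles (25 mm) stand 62 mm to either side of it, up to 54 mm above the plate.
- rack_hole (a point): Centre of the rack's middle hole, at the upper face of the plate, 95 mm above the table. The hole is 18 mm in diameter, through a plate 8 mm thick; under it there is 81 mm of free height. With the punch in place its shoulder rests here.
- mirror_mid (a point): Bystander: mirror in a black square mount on a post with a round steel foot 45 mm in diameter, 108 mm tall, loose. This point is half-way up.
- post_holder_mid (a point): Bystander: black upright post holder, 38 mm in diameter at the foot, 70 mm tall, loose. This point is half-way up.
- stage_mid (a point): Bystander: black micrometer stage, 75 x 75 x 29 mm with a micrometer drum sticking out 62 mm to its +y, lying loose. This point is half-way up.
- punch_hammer (a joint): The punch's hidden hammer, in m: 0 at rest, creeps up 0.001 to 0.002 as the spring loads, jumps to 0.006 when it snaps, back to 0 when the point is let out again. The point starts to give at about 3 N, then some 2 N per mm; at about 15 N (6 mm in) it snaps and the push drops at once by 4 to 10 N. Pushed on, it stiffens again and meets a solid stop 6 mm later. Arm and grip give some mm too.
There are look-alikes about, which are no part of the job. What is shaped like the rack but blue, green or pink is not meant.

How it is judged (in metres and radians):
On the way:
1. the punch has snapped through the open hole: upright, its point on the blank (value of joint punch_hammer above 0.0035 m and horizontal distance between punch_barrel_end and open_hole below 0.005 m and angle between punch_grip's own z axis and vertical below 0.09 rad and contact force between punch and blank above 1 N), for 0.04 s.
At the end, for the whole second after the job is handed in: The punch hangs upright (within 0.07 rad) and at rest in the rack's middle hole, its shoulder on the plate within 3 mm, its point sprung out again; mirror, post holder and stage are within 20 mm of where they stood (horizontal distance between punch_grip and rack_hole below 0.008 m and horizontal distance between punch_barrel_end and rack_hole below 0.006 m and z of punch_grip in the frame of rack_hole between 0.027 and 0.034 m and angle between punch_grip's own z axis and vertical below 0.07 rad and linear speed of punch below 0.02 m/s and value of joint punch_hammer below 0.001 m and distance of each of mirror_mid, post_holder_mid, stage_mid from where it was at the start of the episode below 0.02 m); the robot touches nothing.
It fails at once if the punch goes off away from the open hole (snapped with its barrel more than 8 mm off the hole's axis) (value of joint punch_hammer above 0.0035 m and horizontal distance between punch_barrel_end and open_hole above 0.008 m).
It fails at once if the punch is jammed against the blank or the bracket with more than 30 N (contact force between punch and blank above 30 N or contact force between punch and bracket above 30 N).
It fails at once if mirror, post holder or stage is pushed more than 20 mm or the mirror or post holder is tipped (distance of any of mirror_mid, post_holder_mid, stage_mid from where it was at the start of the episode above 0.02 m or angle between any of mirror_mid, post_holder_mid's own z axis and vertical above 0.4 rad).
It also fails if it takes over 67 s, if anything falls off the work surface, if the arm or the gripper's body presses on something with over 40 N, if the wrist force passes 120 N, or if a joint passes its speed limit or range.

## Robot

A 7-joint arm with a two-finger parallel gripper is mounted at the origin on the work surface. World frame = base frame: x ahead of the robot, y to its left, z up, the work surface at z = 0. Lengths are in mm, angles in rad, forces in N, time in s.
With the tool pointing down it reaches from about 400 to 875 mm from the base axis. Payload 19.3 kg.
Tool frame: the origin (TCP) lies midway between the tips of the shut fingers; the grasp point (between the pads) lies 19 mm behind it (bot.tcp_to_grasp is the distance from the TCP to the grasp point, in mm); x points along the fingers, y is the direction in which the jaws open and shut, and the axes are right-handed (so a half turn about x gives the same grasp; the last joint's range is limited). The gripper opens to 85 mm and grips with 20 to 120 N. Pads are 22 mm wide; open, the fingers measure 114 mm over their backs; the gripper's body (76 mm by 85 mm) begins 54 mm behind the grasp point. The pads swing forward as they close: fully open they stand 13 mm farther back than shut.
Start: joints at [-1.297, 0.521, -0.036, 1.599, 0.021, 1.021, -0.113], TCP at [210.685, 588.41, 231.291] pointing down, gripper open.
Joint ranges: [-2.91, 2.91], [-0.3, 2.13], [-1.5, 1.42], [0.17, 2.43], [-1.26, 4.41], [0.16, 1.93], [-2.52, 2.52]. Speed limits (rad/s): [1.89, 1.89, 2.39, 2.39, 3.01, 3.01, 3.01].

## Interface

Orientations are given as a unit quaternion [x, y, z, w].
In Python, from workcell import bot, get_image gives the robot as it stands.
- The arm moves only by the tool carry_out, never from a script. Its argument "motion" is a list of rows, each a list of 3 entries, a list of its own where there are three numbers: the closure, from -1 (fully open) to 1 (shut), so that 0 is half open, then the shift along the tool's x, y, z in m, then the turn about the tool's x in rad. A call has 1 to 12 rows; each row is the pose to reach, as a shift and turn from the pose commanded when the call began, along the tool's axes at that moment; what a row does not reach only later rows make up. A row lasts 1/10 s, in which the tool goes at most 50 mm and 8.59 degrees, less where a joint would pass 70% of its speed; a pose out of reach is approached as far as the arm can. A call with a gripper value outside its range is refused whole. The fingers move at their own pace and stop on an object; "squeeze" is the grip in N (left out, the last holds). Time passes only in rows, so rows that repeat a pose let the fingers close. It gives the time, the measured TCP pose, the force and the opening at its end, in the units of the state.
- bot.sense(): the state, without advancing time (a new reading comes with each control period).
- get_image(name): name is "scene" or "top" or "wrist"; returns a dict with "color" (480x640x3 uint8, red, green, blue), "fx", "fy", "cx", "cy" (pixels), "rvec" (rotation vector, rad) and "tvec" (3), from world to camera coordinates, as OpenCV has them; the wrist camera has in their place "mount" (4x4, takes a point from camera to tool coordinates, whose origin is the TCP and whose axes are the tool frame's). Camera axes: x right, y down, z forward; pixel columns grow to the right and rows downward; lengths in mm; the calibration is good to about 2 mm. A picture is of the moment at which its call begins: read the wrist's pose just before it. There is no depth.
- bot.job_done(): hands the job in, once; it reports no verdict.
The state is a dict: "t": time; "q": joint angles; "joint_vel": joint speeds; "tau": joint torques, N m; "eef_pos": TCP position; "tcp_rot": TCP orientation; "wrist_force": force on the tool from outside, world axes, zero at the start; "ft_torque": the same for the moment, N m; "width": finger opening in mm.
Only numpy, scipy, OpenCV 4.12 (cv2) and the standard library are available. Lean on these libraries where they do the work, as an engineer would, in place of code of your own. Each camera call takes 0.05 s, during which the arm holds its last target.

## Working session

There is one attempt and no reset: what is moved stays moved. The work goes in short steps, Python scripts to look and compute and a tool call to move; the robot and the scene stay as the last step left them, time stands still between calls to the robot, and variables do not carry over. Pictures are saved under pics/ and viewed, and the job is handed in when it is done.

Besides the shell and the picture viewer there is one more tool, called as name(argument=value, ...), one argument or row to a line, values as JSON. carry_out: Moves the arm, as the interface text tells. Its arguments: {"type":"object","properties":{"motion":{"type":"array","items":{"type":"array"}},"squeeze":{"type":"number"}},"required":["motion"]}

```bash
ls; mkdir -p pics; python3 - <<'E'
from workcell import bot,get_image
import cv2,numpy as np
s=bot.sense();print({k:np.round(v,3).tolist() for k,v in s.items()})
for n in ["scene","top","wrist"]:
    i=get_image(n);cv2.imwrite(f"pics/{n}0.png",i["color"][:,:,::-1])
    print(n,{k:np.round(v,3).tolist() for k,v in i.items() if k!="color"})
E
```

```text
pics
{'t': 0.0, 'q': [-1.297, 0.522, -0.036, 1.6, 0.021, 1.021, -0.113], 'joint_vel': [0.0, -0.001, -0.001, -0.0, 0.001, -0.001, 0.001], 'tau': [0.0, -92.712, 1.98, -36.992, 0.018, 0.008, -0.0], 'eef_pos': [210.587, 588.089, 230.712], 'tcp_rot': [0.121, 0.697, -0.121, 0.697], 'wrist_force': [0.286, -0.238, -0.158], 'ft_torque': [-0.027, -0.029, 0.01], 'width': 85.697}
scene {'fx': 452.933, 'fy': 452.933, 'cx': 316.919, 'cy': 232.401, 'rvec': [1.296, 2.051, -1.055], 'tvec': [164.61, -247.86, 1433.648]}
top {'fx': 523.08, 'fy': 523.08, 'cx': 321.889, 'cy': 238.685, 'rvec': [2.167, -2.125, 0.105], 'tvec': [125.7, 631.762, 1201.204]}
wrist {'fx': 363.744, 'fy': 363.744, 'cx': 319.459, 'cy': 242.053, 'mount': [[-0.001, -0.32, 0.947, -143.075], [1.0, -0.0, 0.001, -0.476], [-0.0, 0.947, 0.32, -81.954], [0.0, 0.0, 0.0, 1.0]]}
```

View pics/scene0.png

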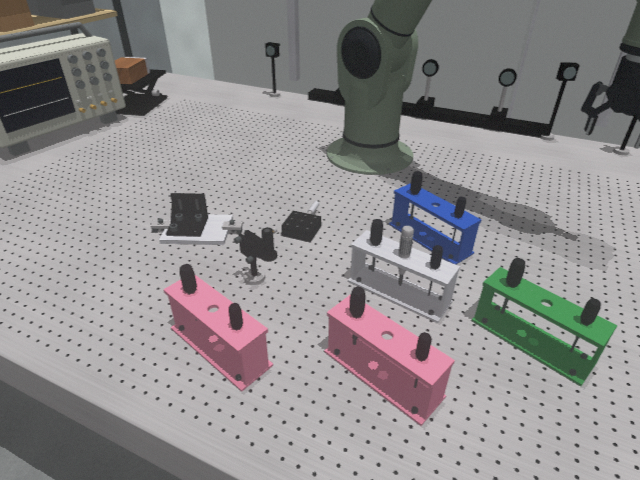

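View pics/top0.png

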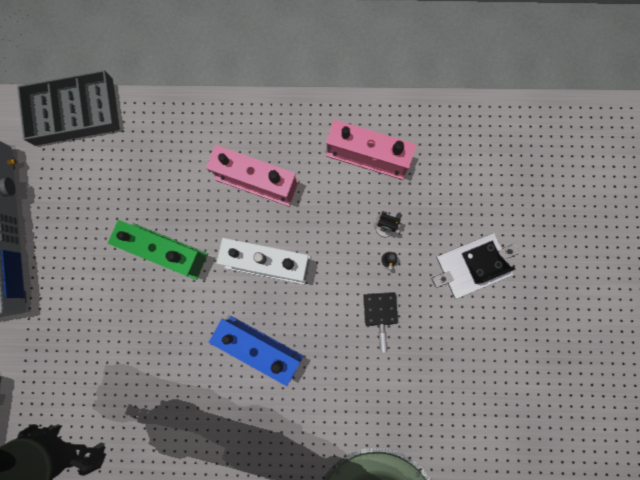

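View pics/wrist0.png

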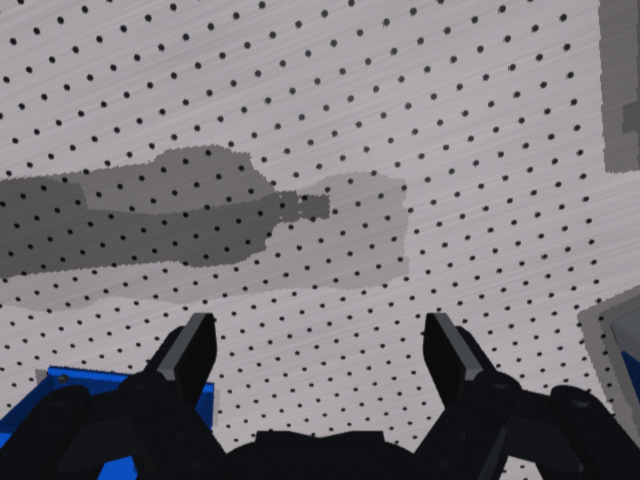

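```bash
cat > h.py <<'E'
import numpy as np,cv2
from scipy.spatial.transform import Rotation as R
def cam(i,sense=None):
    if "rvec" in i:
        Rm=cv2.Rodrigues(np.array(i["rvec"],float))[0]; t=np.array(i["tvec"],float)
        return Rm.T, -Rm.T@t   # cam->world rot, cam centre
    M=np.array(i["mount"]); Rt=R.from_quat(sense["tcp_rot"]).as_matrix(); p=np.array(sense["eef_pos"])
    return Rt@M[:3,:3], Rt@M[:3,3]+p
def K(i): return np.array([[i["fx"],0,i["cx"]],[0,i["fy"],i["cy"]],[0,0,1]])
def ray(i,uv,s=None):
    A,c=cam(i,s); d=A@np.linalg.inv(K(i))@np.array([uv[0],uv[1],1.]); return c,d
def onz(i,uv,z,s=None):
    c,d=ray(i,uv,s); return c+d*(z-c[2])/d[2]
def proj(i,P,s=None):
    A,c=cam(i,s); q=K(i)@A.T@(np.array(P,float)-c); return q[:2]/q[2]
def two(i1,u1,i2,u2,s1=None,s2=None):
    c1,d1=ray(i1,u1,s1);c2,d2=ray(i2,u2,s2)
    d1/=np.linalg.norm(d1);d2/=np.linalg.norm(d2)
    ab=np.linalg.lstsq(np.c_[d1,-d2],c2-c1,rcond=None)[0]
    p,q=c1+ab[0]*d1,c2+ab[1]*d2; return (p+q)/2,np.linalg.norm(p-q)
E
python3 - <<'E'
import cv2
a=cv2.imread("pics/top0.png");b=cv2.imread("pics/scene0.png")
cv2.imwrite("pics/z1.png",cv2.resize(a[220:300,205:325],None,fx=6,fy=6,interpolation=cv2.INTER_CUBIC))
cv2.imwrite("pics/z2.png",cv2.resize(a[220:310,425:525],None,fx=6,fy=6,interpolation=cv2.INTER_CUBIC))
cv2.imwrite("pics/z3.png",cv2.resize(b[210:320,340:470],None,fx=5,fy=5,interpolation=cv2.INTER_CUBIC))
cv2.imwrite("pics/z4.png",cv2.resize(b[185:250,140:260],None,fx=6,fy=6,interpolation=cv2.INTER_CUBIC))
E
```

```text
(no output)
```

View pics/z1.png

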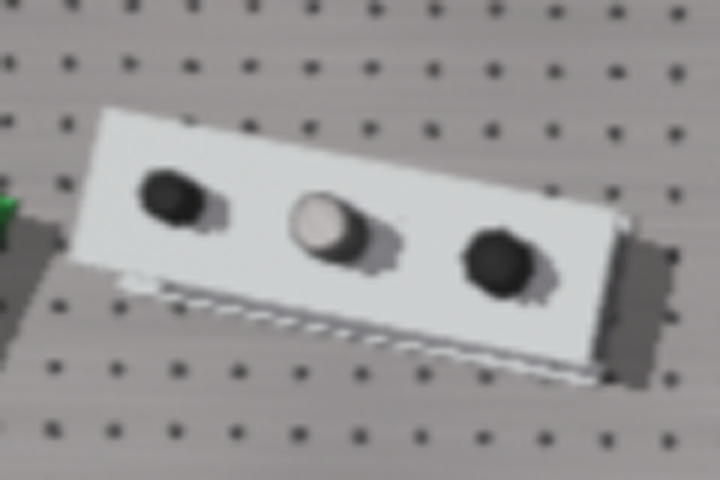

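View pics/z2.png

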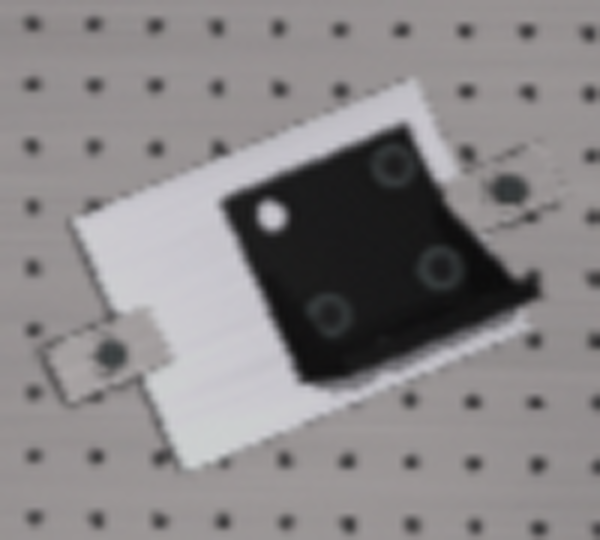

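View pics/z3.png

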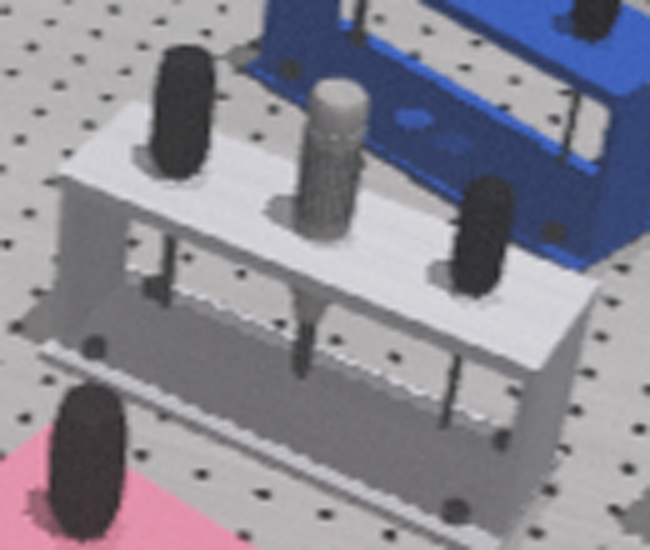

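View pics/z4.png

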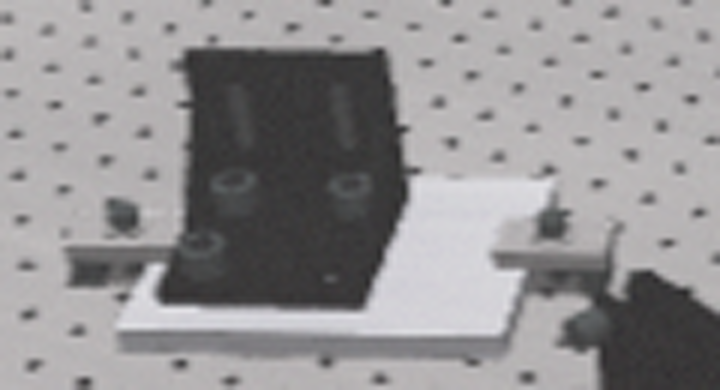

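```bash
python3 - <<'E'
from h import *
from workcell import get_image,bot
i=get_image("top"); sc=get_image("scene")
f=lambda X,Y,o,s=6:((X+.5)/s-.5+o[0],(Y+.5)/s-.5+o[1])
o1=(205,220);o2=(425,220)
c=[onz(i,f(*p,o1),95) for p in [(103,108),(70,262),(590,362),(620,212)]]
print(np.round(c,1)); print("size",[round(np.linalg.norm(c[k]-c[(k+1)%4]),1) for k in range(4)],"mid",np.mean(c,0))
v=(c[3]+c[2]-c[0]-c[1]);print("rack dir",np.degrees(np.arctan2(v[1],v[0])))
o3=(340,210)
print("top cap",two(i,f(322,222,o1),sc,f(338,95,o3,5)))
for z in(165,170,175,180):print(z,onz(i,f(320,222,o1),z))
b=[onz(i,f(*p,o2),12) for p in [(75,218),(415,80),(188,470)]]
print("blank",np.round(b,1),np.linalg.norm(b[0]-b[1]),np.linalg.norm(b[0]-b[2]))
y=(b[0]-b[1])/np.linalg.norm(b[0]-b[1]);x=np.array([y[1],-y[0],0])
print("x axis",x,np.degrees(np.arctan2(x[1],x[0])))
cen=(b[1]+b[2])/2;print("hole from blank",cen+26*x+2*y)
F=[onz(i,f(*p,o2),20) for p in [(222,200),(408,125)]];print("foot",np.linalg.norm(F[0]-F[1]),F)
y2=(F[0]-F[1])/80;x2=np.array([y2[1],-y2[0],0]);print("hole from foot",F[0]-14*x2-16*y2)
print("hole dir",onz(i,f(272,216,o2),20),onz(i,f(272,216,o2),12))
E
```

```text
[[620.9 364.9  95. ]
 [562.1 374.8  95. ]
 [528.3 177.3  95. ]
 [584.9 167.4  95. ]]
size [np.float64(59.6), np.float64(200.4), np.float64(57.5), np.float64(200.8)] mid [574.0478912  271.08135609  95.        ]
rack dir -100.00982815149916
top cap (array([573.53967306, 271.32766439, 156.7063944 ]), np.float64(1.1917766208471199))
165 [572.9702813 270.2341999 165.       ]
170 [572.53889708 269.4910101  170.        ]
175 [572.10751286 268.7478203  175.        ]
180 [571.67612864 268.0046305  180.        ]
blank [[ 595.9 -139.3   12. ]
 [ 654.2 -275.7   12. ]
 [ 496.4 -183.3   12. ]] 148.28499471747142 108.81959564141825
x axis [0.91957489 0.39291477 0.        ] 23.135986763327605
hole from blank [ 598.41406567 -217.46177471   12.        ]
foot 80.47659102074908 [array([ 603.46110567, -196.07125937,   20.        ]), array([ 634.89306333, -270.15576342,   20.        ])]
hole from foot [ 596.78270899 -216.38875277   20.        ]
hole dir [ 597.43443723 -215.76793423   20.        ] [ 598.20101814 -217.82125599   12.        ]
```

```bash
cat >> h.py <<'E'
def go(s,P,yaw=None):
    """print tool-frame shift (m) and turn to bring TCP to P with jaw dir (tool y) at yaw deg (mod 180)"""
    Rt=R.from_quat(s["tcp_rot"]).as_matrix()
    d=Rt.T@(np.array(P)-np.array(s["eef_pos"]))/1000
    y=Rt[:,1]; cur=np.degrees(np.arctan2(y[1],y[0]))
    print("axes x",np.round(Rt[:,0],4),"z",np.round(Rt[:,2],3),"jaw yaw",round(cur,2))
    if yaw is not None:
        e=(yaw-cur+90)%180-90
        print("turn options rad (tool x is down => neg of yaw):",round(-np.radians(e),4), round(-np.radians(e-180*np.sign(e)),4))
    print("shift m",np.round(d,4),"|d|",round(np.linalg.norm(d),3))
E
python3 - <<'E'
from h import *; from workcell import bot
s=bot.sense(); go(s,[574,271,230],-10)
E
```

```text
axes x [-2.e-04 -5.e-04 -1.e+00] z [ 0.941 -0.337  0.   ] jaw yaw 70.3
turn options rad (tool x is down => neg of yaw): 1.4015 -1.7401
shift m [ 0.0011 -0.1762  0.449 ] |d| 0.482
```

carry_out(
  motion=[
    [-1, [0, -0.018, 0.045], 0.14],
    [-1, [0, -0.035, 0.09], 0.28],
    [-1, [0, -0.053, 0.135], 0.42],
    [-1, [0, -0.07, 0.18], 0.56],
    [-1, [0, -0.088, 0.225], 0.7],
    [-1, [0, -0.106, 0.27], 0.84],
    [-1, [0, -0.123, 0.314], 0.98],
    [-1, [0, -0.141, 0.359], 1.12],
    [-1, [0, -0.159, 0.404], 1.26],
    [-1, [0, -0.176, 0.449], 1.4],
    [-1, [0, -0.176, 0.449], 1.4],
    [-1, [0, -0.176, 0.449], 1.4],
  ],
)

```text
t: 1.45
eef_pos: [574.5, 270.4, 230.9]
tcp_rot: [-0.541, -0.454, 0.542, -0.455]
wrist_force: [-0.3, 0.4, -0.6]
width: 85.7
```

```bash
python3 - <<'E'
from h import *; from workcell import bot,get_image
s=bot.sense(); i=get_image("wrist");cv2.imwrite("pics/w1.png",i["color"][:,:,::-1])
print(s["t"],s["eef_pos"],s["wrist_force"],s["q"],np.abs(s["joint_vel"]).max()); go(s,[574,271,230],-10)
for P in [(574,271,157),(574,271,95)]: print(proj(i,P,s))
E
```

```text
1.45 [574.52970019 270.42303355 230.90312509] [-0.32129939  0.39827431 -0.5656019 ] [-0.7753504   0.56604562  0.37075946  1.5867038  -0.22793447  1.032403
 -0.51439363] 0.03472177148969941
axes x [-4.e-04 -5.e-04 -1.e+00] z [-0.174 -0.985  0.001] jaw yaw -10.0
turn options rad (tool x is down => neg of yaw): -0.0 3.1415
shift m [ 0.0009 -0.0006 -0.0005] |d| 0.001
[317.83817735 254.50783781]
[318.22004494 227.14978423]
```

View pics/w1.png

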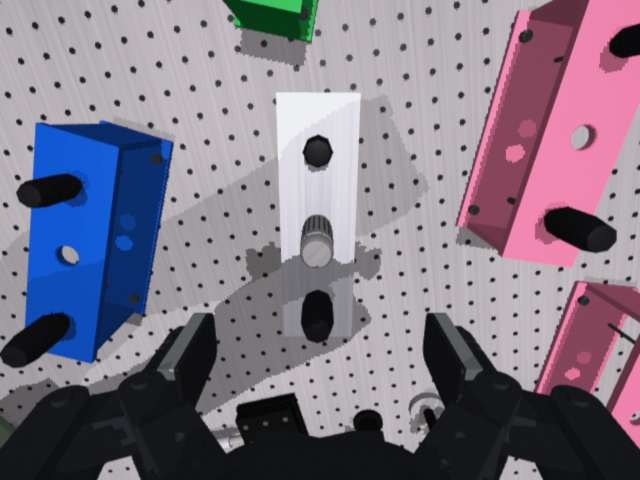

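```bash
python3 - <<'E'
import cv2
a=cv2.imread("pics/w1.png")
cv2.imwrite("pics/w1z.png",cv2.resize(a[190:290,260:380],None,fx=6,fy=6,interpolation=cv2.INTER_CUBIC))
E
```

```text
(no output)
```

View pics/w1z.png

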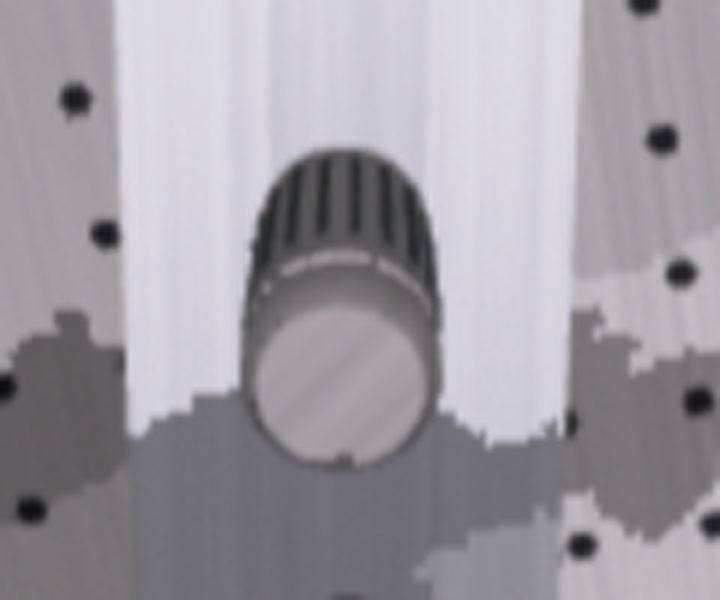

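carry_out(
  motion=[
    [-1, [0.03, 0, 0], 0],
    [-1, [0.06, 0, 0], 0],
    [-1, [0.09, 0, 0], 0],
    [-1, [0.11, 0, 0], 0],
    [-1, [0.12, 0, 0], 0],
    [-1, [0.12, 0, 0], 0],
    [0, [0.12, 0, 0], 0],
    [0.2, [0.12, 0, 0], 0],
    [0.4, [0.12, 0, 0], 0],
    [0.4, [0.12, 0, 0], 0],
  ],
  squeeze=30,
)

```text
t: 2.5
eef_pos: [574.3, 271.5, 111.9]
tcp_rot: [0.542, 0.455, -0.541, 0.455]
wrist_force: [0.2, -0.5, -0.2]
width: 27.9
```

```bash
python3 - <<'E'
from h import *; from workcell import bot,get_image
s=bot.sense(); i=get_image("wrist");cv2.imwrite("pics/w2.png",i["color"][:,:,::-1])
print(s["t"],s["eef_pos"],s["wrist_force"],s["width"]); go(s,[574,271,111],-10)
E
```

```text
2.5 [574.28466588 271.52058594 111.90733521] [ 0.17737931 -0.47998471 -0.18133981] 27.93010655940779
axes x [ 7.e-04  5.e-04 -1.e+00] z [-0.172 -0.985 -0.001] jaw yaw -9.91
turn options rad (tool x is down => neg of yaw): 0.0016 -3.14
shift m [ 0.0009 -0.0002  0.0006] |d| 0.001
```

View pics/w2.png

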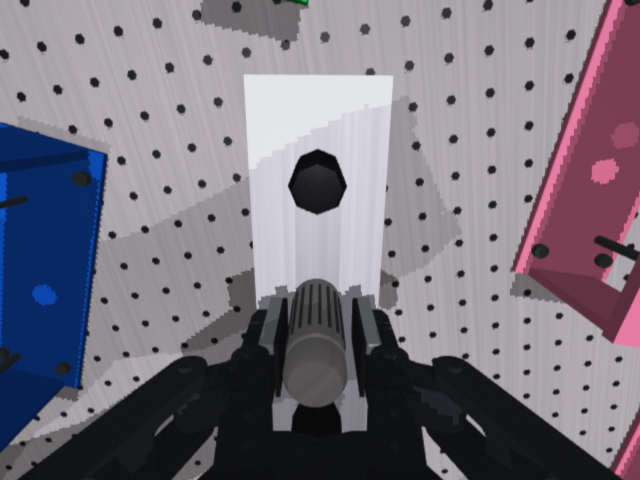

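carry_out(
  motion=[
    [0.55, [0, 0, 0], 0],
    [0.7, [0, 0, 0], 0],
    [0.85, [0, 0, 0], 0],
    [1, [0, 0, 0], 0],
    [1, [0, 0, 0], 0],
    [1, [0, 0, 0], 0],
    [1, [0, 0, 0], 0],
  ],
  squeeze=90,
)

```text
t: 3.25
eef_pos: [574.5, 271.5, 111.8]
tcp_rot: [0.542, 0.455, -0.541, 0.455]
wrist_force: [2.0, 0.2, 5.7]
width: 20.4
```

```bash
python3 - <<'E'
from h import *; from workcell import bot,get_image
s=bot.sense(); i=get_image("wrist");cv2.imwrite("pics/w3.png",i["color"][:,:,::-1])
print(s["t"],s["eef_pos"],s["tcp_rot"],s["wrist_force"],s["ft_torque"],s["width"]); go(s,[574,271,111],-10)
E
```

```text
3.25 [574.53486905 271.46960359 111.80733343] [ 0.54173569  0.45479277 -0.54097486  0.45500789] [1.97742417 0.21381756 5.71211396] [ 0.01209015 -0.54962044  0.01328626] 20.37548562220563
axes x [ 1.e-03  5.e-04 -1.e+00] z [-0.172 -0.985 -0.001] jaw yaw -9.92
turn options rad (tool x is down => neg of yaw): 0.0014 -3.1402
shift m [ 0.0008 -0.0004  0.0006] |d| 0.001
```

View pics/w3.png

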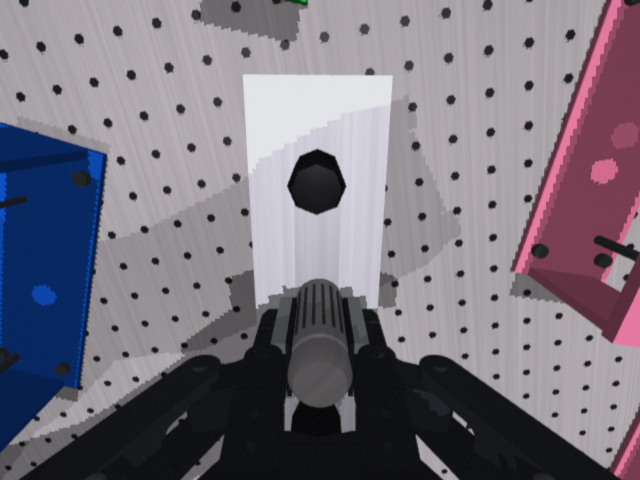

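carry_out(
  motion=[
    [1, [-0.005, 0, 0], 0],
    [1, [-0.015, 0, 0], 0],
    [1, [-0.03, 0, 0], 0],
    [1, [-0.045, 0, 0], 0],
    [1, [-0.06, 0, 0], 0],
    [1, [-0.075, 0, 0], 0],
    [1, [-0.09, 0, 0], 0],
    [1, [-0.105, 0, 0], 0],
    [1, [-0.12, 0, 0], 0],
    [1, [-0.135, 0, 0], 0],
    [1, [-0.145, 0, 0], 0],
    [1, [-0.145, 0, 0], 0],
  ],
)

```text
t: 4.5
eef_pos: [574.6, 271.5, 257.8]
tcp_rot: [0.542, 0.455, -0.541, 0.455]
wrist_force: [-0.1, -0.3, -1.6]
width: 20.1
```

```bash
python3 - <<'E'
from h import *; from workcell import bot,get_image
s=bot.sense()
for n in("wrist","scene","top"):
    i=get_image(n);cv2.imwrite(f"pics/{n}4.png",i["color"][:,:,::-1])
    s=bot.sense()
    e=np.array(s["eef_pos"]); print([np.round(proj(i,e+np.array([0,0,dz]),s)) for dz in (45,15-31,-60,-100)])
print(s["t"],s["eef_pos"],s["tcp_rot"],s["wrist_force"],s["ft_torque"],s["width"]); go(s,[597.5,-216.9,257],-10)
a=cv2.imread("pics/wrist4.png")
cv2.imwrite("pics/w4z.png",cv2.resize(a[180:440,220:420],None,fx=2.3,fy=2.3,interpolation=cv2.INTER_CUBIC))
E
```

```text
[array([318., 384.]), array([319., 297.]), array([319., 264.]), array([319., 242.])]
[array([417., 157.]), array([412., 189.]), array([409., 211.]), array([407., 229.])]
[array([247., 250.]), array([252., 253.]), array([255., 255.]), array([258., 257.])]
4.65 [573.75294822 271.31572872 255.65875722] [-0.54098658 -0.45503629  0.54164256 -0.45486133] [-0.30316685  0.01376972 -2.35423349] [-0.00168333 -0.03832657  0.03786836] 20.387229087528198
axes x [-9.e-04 -4.e-04 -1.e+00] z [-0.172 -0.985  0.001] jaw yaw -9.91
turn options rad (tool x is down => neg of yaw): 0.0016 -3.14
shift m [-0.0012  0.1074  0.4768] |d| 0.489
```

View pics/w4z.png

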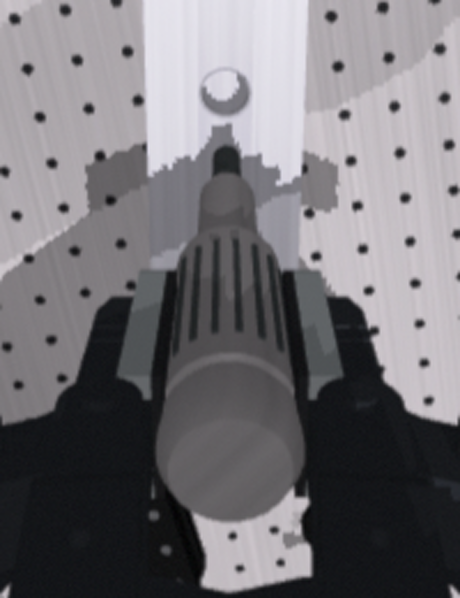

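View pics/scene4.png

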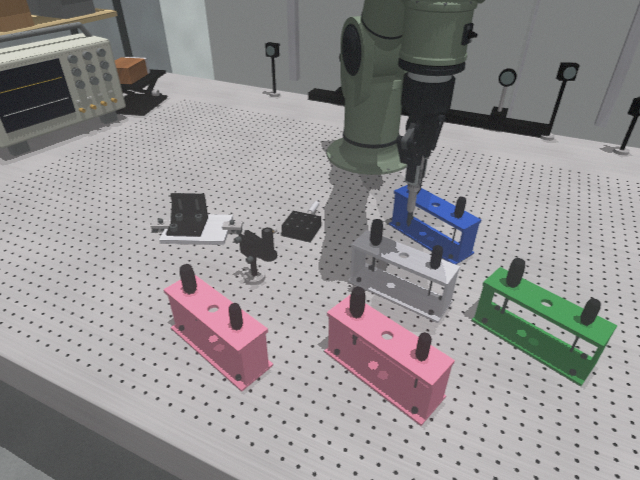

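carry_out(
  motion=[
    [1, [0, 0.004, 0.02], 0],
    [1, [0, 0.013, 0.06], 0],
    [1, [0, 0.024, 0.105], 0],
    [1, [0, 0.035, 0.155], 0],
    [1, [0, 0.046, 0.205], 0],
    [1, [0, 0.057, 0.255], 0],
    [1, [0, 0.069, 0.305], 0],
    [1, [0, 0.08, 0.355], 0],
    [1, [0, 0.09, 0.4], 0],
    [1, [0, 0.099, 0.44], 0],
    [1, [0, 0.105, 0.465], 0],
    [1, [0, 0.107, 0.476], 0],
  ],
)

```text
t: 5.85
eef_pos: [596.3, -219.6, 255.6]
tcp_rot: [-0.542, -0.454, 0.543, -0.454]
wrist_force: [-0.9, 0.3, -1.9]
width: 20.1
```

carry_out(
  motion=[
    [1, [0, 0, 0], 0],
    [1, [0.02, 0, 0], 0],
    [1, [0.04, 0, 0], 0],
    [1, [0.06, 0, 0], 0],
    [1, [0.08, 0, 0], 0],
    [1, [0.1, 0, 0], 0],
    [1, [0.11, 0, 0], 0],
    [1, [0.11, 0, 0], 0],
    [1, [0.11, 0, 0], 0],
  ],
)

```text
t: 6.75
eef_pos: [597.9, -215.4, 146.9]
tcp_rot: [0.541, 0.455, -0.541, 0.455]
wrist_force: [0.9, -0.0, -1.4]
width: 20.0
```

```bash
cat > look.py <<'E'
import sys
from h import *; from workcell import bot,get_image
n=sys.argv[1]
s=bot.sense()
i=get_image("wrist");cv2.imwrite(f"pics/{n}.png",i["color"][:,:,::-1])
print(s["t"],np.round(s["eef_pos"],2),np.round(s["wrist_force"],2),np.round(s["ft_torque"],3),s["width"])
x0,x1,y0,y1=[int(v) for v in sys.argv[2:6]];f=int(sys.argv[6])
cv2.imwrite(f"pics/{n}z.png",cv2.resize(i["color"][y0:y1,x0:x1,::-1],None,fx=f,fy=f,interpolation=cv2.INTER_CUBIC))
print("hole z20",proj(i,[597.2,-216.3,20],s),"z12",proj(i,[597.2,-216.3,12],s))
go(s,[597.2,-216.3,s["eef_pos"][2]],-10)
E
python3 look.py w5 220 420 180 330 4
```

```text
6.75 [ 597.88 -215.43  146.95] [ 0.85 -0.03 -1.37] [-0.056 -0.06  -0.035] 20.029633579587646
hole z20 [318.18460577 232.28684176] z12 [318.21720652 229.33908964]
axes x [ 5.e-04 -0.e+00 -1.e+00] z [-0.171 -0.985 -0.   ] jaw yaw -9.87
turn options rad (tool x is down => neg of yaw): 0.0022 -3.1394
shift m [-0.     -0.0005  0.001 ] |d| 0.001
```

View pics/w5.png

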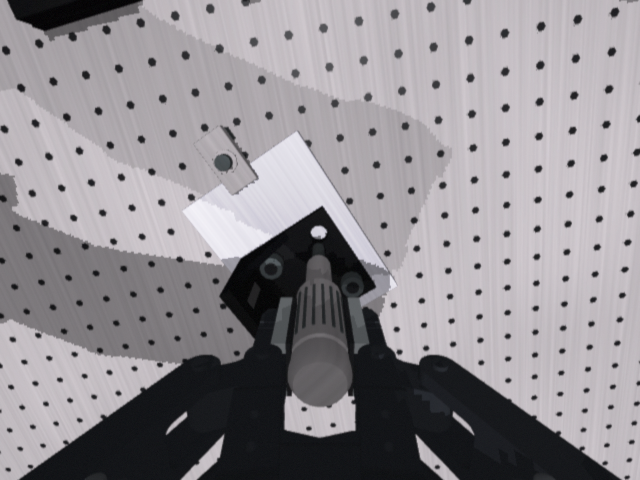

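View pics/w5z.png

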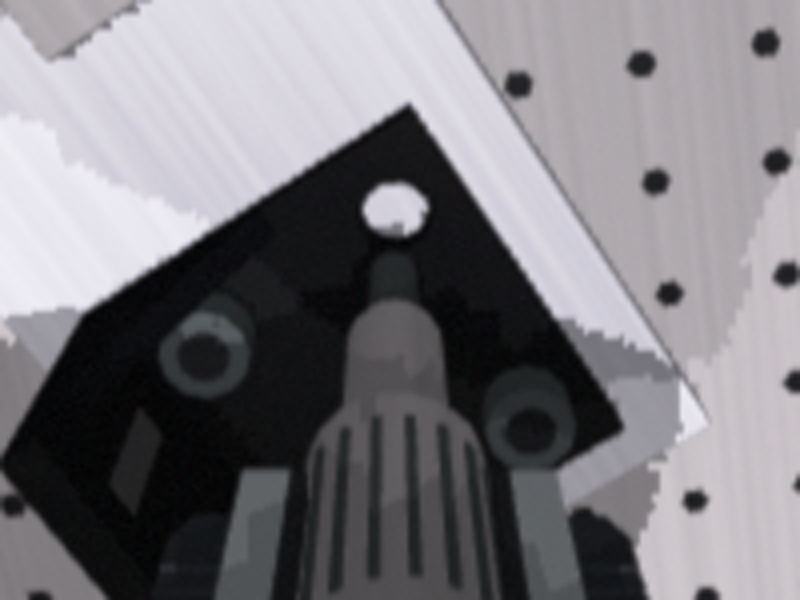

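carry_out(
  motion=[
    [1, [0.008, 0, 0], 0],
    [1, [0.016, 0, 0], 0],
    [1, [0.023, 0, 0], 0],
    [1, [0.024, 0, 0], 0],
    [1, [0.024, 0, 0], 0],
    [1, [0.024, 0, 0], 0],
  ],
)

```text
t: 7.4
eef_pos: [597.6, -216.1, 122.5]
tcp_rot: [0.541, 0.455, -0.541, 0.455]
wrist_force: [-0.1, -0.1, -1.5]
width: 20.3
```

```bash
python3 look.py w6 280 360 210 270 10; python3 - <<'E'
from h import *; from workcell import get_image
i=get_image("scene");c=i["color"][:,:,::-1];cv2.imwrite("pics/s6z.png",cv2.resize(c[150:250,140:260],None,fx=6,fy=6,interpolation=cv2.INTER_CUBIC))
print(proj(i,[597.2,-217,20]))
E
```

```text
7.4 [ 597.61 -216.12  122.46] [-0.13 -0.13 -1.53] [-0.024 -0.01   0.01 ] 20.296524741820875
hole z20 [318.31845258 241.38609515] z12 [318.35304539 237.91812002]
axes x [ 2.e-04 -2.e-04 -1.e+00] z [-0.172 -0.985  0.   ] jaw yaw -9.92
turn options rad (tool x is down => neg of yaw): 0.0014 -3.1402
shift m [-0.     -0.0004  0.0002] |d| 0.0
[193.8912846  230.13559666]
```

View pics/w6z.png

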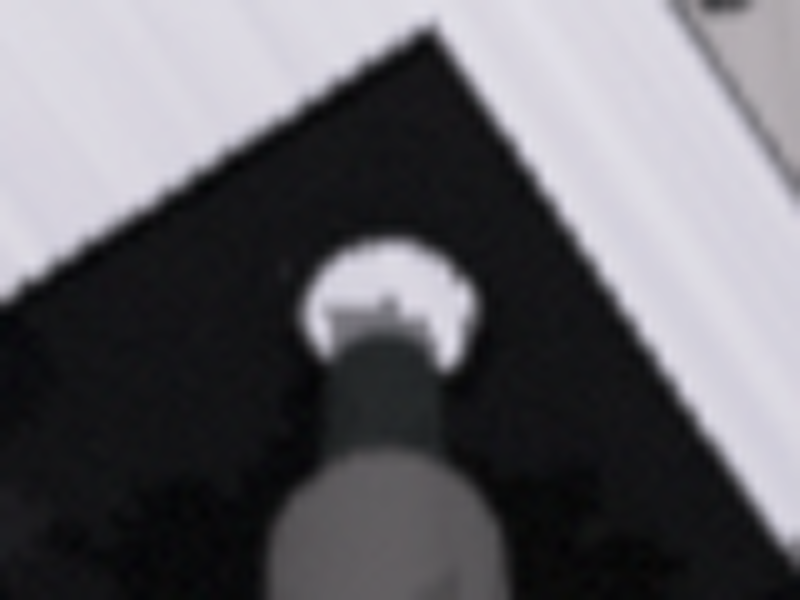

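View pics/s6z.png

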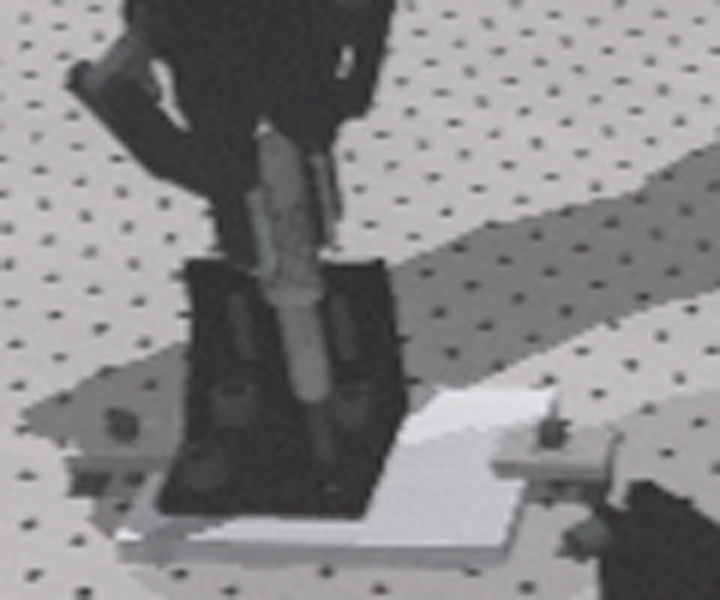

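```bash
python3 - <<'E'
from h import *; from workcell import get_image
i=get_image("scene")
for y in(-216.5,-218.5):
  for z in (20,25,30,35,61,92,109.5,137): print(y,z,(proj(i,[597.5,y,z])-[140,150]+.5)*6-.5)
E
```

```text
-216.5 20 [326.4022357  484.03361621]
-216.5 25 [324.38849048 473.51256295]
-216.5 30 [322.3636279  462.93342576]
-216.5 35 [320.32755564 452.2957223 ]
-216.5 61 [309.55562617 396.01648596]
-216.5 92 [296.29368749 326.72789818]
-216.5 109.5 [288.59744997 286.51798302]
-216.5 137 [276.18404254 221.66264838]
-218.5 20 [322.24871228 482.75870018]
-218.5 25 [320.22486983 472.2410828 ]
-218.5 30 [318.18986168 461.66543888]
-218.5 35 [316.14359516 451.03128688]
-218.5 61 [305.31785724 394.77148794]
-218.5 92 [291.98996008 325.50832825]
-218.5 109.5 [284.25559101 285.31392749]
-218.5 137 [271.78090615 220.48478913]
```

carry_out(
  motion=[
    [1, [0.002, 0, 0], 0],
    [1, [0.004, 0, 0], 0],
    [1, [0.006, 0, 0], 0],
    [1, [0.007, 0, 0], 0],
    [1, [0.007, 0, 0], 0],
  ],
)

```text
t: 8.05
eef_pos: [597.4, -215.9, 115.1]
tcp_rot: [-0.541, -0.455, 0.541, -0.455]
wrist_force: [-0.4, 0.2, -1.4]
width: 20.0
```

```bash
python3 look.py w7 280 360 210 270 10; python3 - <<'E'
from h import *; from workcell import get_image
i=get_image("scene");c=i["color"][:,:,::-1];cv2.imwrite("pics/s7z.png",cv2.resize(c[195:245,170:230],None,fx=12,fy=12,interpolation=cv2.INTER_CUBIC))
E
```

```text
8.05 [ 597.43 -215.94  115.09] [-0.36  0.2  -1.4 ] [ 0.063  0.01  -0.003] 19.986734747672543
hole z20 [318.64948021 244.98554344] z12 [318.68114133 241.32128448]
axes x [-3.e-04  1.e-04 -1.e+00] z [-0.172 -0.985 -0.   ] jaw yaw -9.92
turn options rad (tool x is down => neg of yaw): 0.0015 -3.1401
shift m [ 0.     -0.0002  0.0004] |d| 0.0
```

View pics/w7z.png

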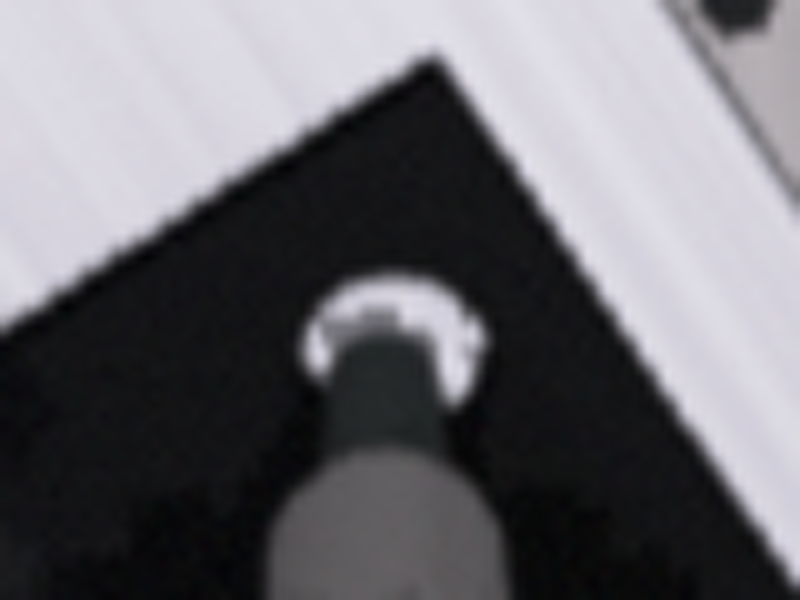

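View pics/s7z.png

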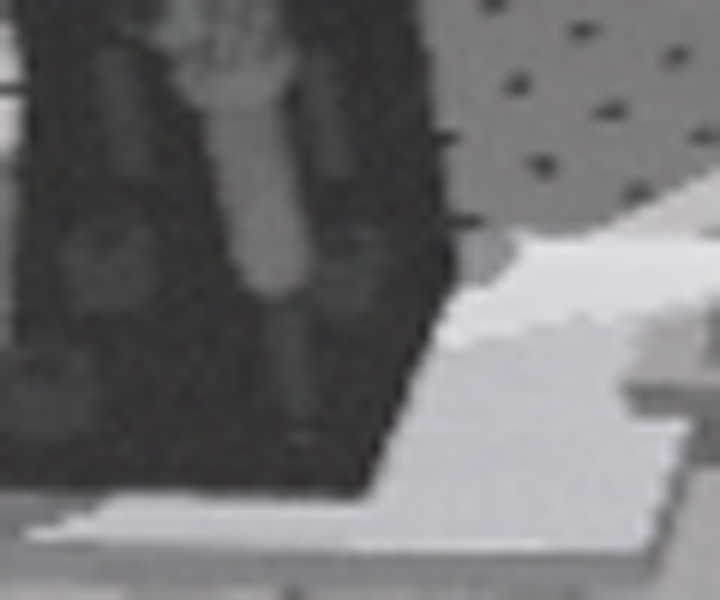

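carry_out(
  motion=[
    [1, [0, 0.0005, 0.0005], 0],
    [1, [0.001, 0.0005, 0.0005], 0],
    [1, [0.002, 0.0005, 0.0005], 0],
    [1, [0.003, 0.0005, 0.0005], 0],
    [1, [0.004, 0.0005, 0.0005], 0],
    [1, [0.005, 0.0005, 0.0005], 0],
    [1, [0.006, 0.0005, 0.0005], 0],
    [1, [0.006, 0.0005, 0.0005], 0],
  ],
)

```text
t: 8.95
eef_pos: [597.9, -216.5, 109.2]
tcp_rot: [-0.541, -0.455, 0.541, -0.455]
wrist_force: [-0.7, 0.2, -1.3]
width: 20.1
```

```bash
python3 look.py w8 280 360 210 270 10
```

```text
8.95 [ 597.87 -216.5   109.16] [-0.74  0.16 -1.35] [ 0.01   0.013 -0.026] 20.080852729983416
hole z20 [317.82927421 247.1854167 ] z12 [317.88462836 243.37223552]
axes x [-2.e-04  0.e+00 -1.e+00] z [-0.172 -0.985 -0.   ] jaw yaw -9.91
turn options rad (tool x is down => neg of yaw): 0.0015 -3.1401
shift m [ 0.     -0.0007 -0.0001] |d| 0.001
```

View pics/w8z.png

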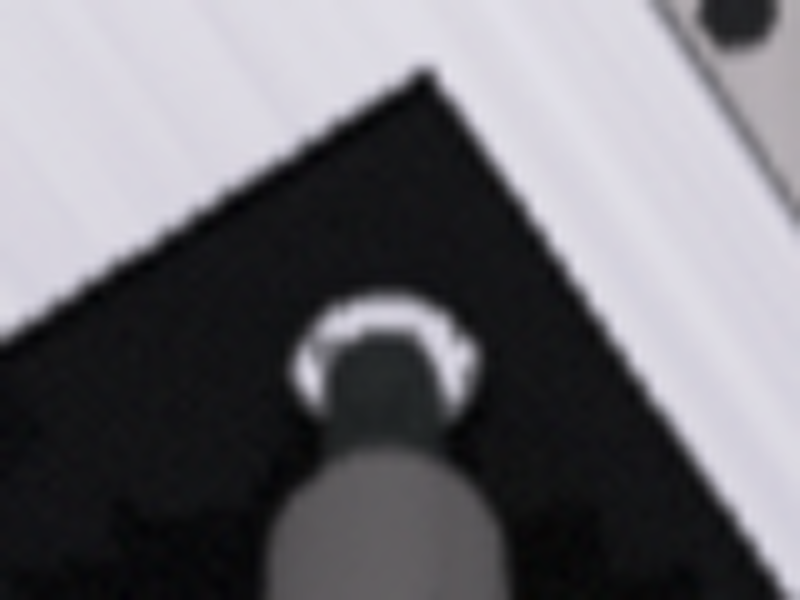

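carry_out(
  motion=[
    [1, [0.001, 0, 0], 0],
    [1, [0.002, 0, 0], 0],
    [1, [0.003, 0, 0], 0],
    [1, [0.003, 0, 0], 0],
  ],
)

```text
t: 9.4
eef_pos: [598.0, -216.6, 106.3]
tcp_rot: [0.541, 0.455, -0.541, 0.455]
wrist_force: [0.0, 0.2, -1.0]
width: 20.1
```

carry_out(
  motion=[
    [1, [0.0007, 0, 0], 0],
    [1, [0.0013, 0, 0], 0],
    [1, [0.002, 0, 0], 0],
    [1, [0.002, 0, 0], 0],
  ],
)

```text
t: 9.8
eef_pos: [598.0, -216.6, 104.4]
tcp_rot: [0.541, 0.455, -0.541, 0.455]
wrist_force: [-0.2, -0.3, 3.4]
width: 20.1
```

carry_out(
  motion=[
    [1, [0.0005, 0, 0], 0],
    [1, [0.001, 0, 0], 0],
    [1, [0.0015, 0, 0], 0],
    [1, [0.002, 0, 0], 0],
    [1, [0.002, 0, 0], 0],
  ],
)

```text
t: 10.3
eef_pos: [598.1, -216.7, 102.5]
tcp_rot: [0.541, 0.455, -0.541, 0.455]
wrist_force: [-0.8, -0.3, 6.6]
width: 20.0
```

carry_out(
  motion=[
    [1, [0.0005, 0, 0], 0],
    [1, [0.001, 0, 0], 0],
    [1, [0.0015, 0, 0], 0],
    [1, [0.0015, 0, 0], 0],
  ],
)

```text
t: 10.7
eef_pos: [598.2, -216.7, 101.1]
tcp_rot: [0.541, 0.455, -0.541, 0.455]
wrist_force: [-0.4, -0.2, 8.6]
width: 20.0
```

carry_out(
  motion=[
    [1, [0.0005, 0, 0], 0],
    [1, [0.001, 0, 0], 0],
    [1, [0.0015, 0, 0], 0],
    [1, [0.0015, 0, 0], 0],
  ],
)

```text
t: 11.1
eef_pos: [598.3, -216.8, 99.8]
tcp_rot: [0.542, 0.455, -0.541, 0.455]
wrist_force: [-0.7, -0.8, 11.4]
width: 20.2
```

carry_out(
  motion=[
    [1, [0.0003, 0, 0], 0],
    [1, [0.0006, 0, 0], 0],
    [1, [0.0006, 0, 0], 0],
  ],
)

```text
t: 11.4
eef_pos: [598.3, -216.8, 99.3]
tcp_rot: [0.542, 0.455, -0.541, 0.455]
wrist_force: [-0.9, -0.5, 12.7]
width: 20.1
```

carry_out(
  motion=[
    [1, [0.0003, 0, 0], 0],
    [1, [0.0006, 0, 0], 0],
    [1, [0.0006, 0, 0], 0],
  ],
)

```text
t: 11.7
eef_pos: [598.3, -216.8, 98.8]
tcp_rot: [0.542, 0.455, -0.541, 0.455]
wrist_force: [-1.4, 0.4, 12.6]
width: 20.1
```

carry_out(
  motion=[
    [1, [0.0003, 0, 0], 0],
    [1, [0.0006, 0, 0], 0],
    [1, [0.0006, 0, 0], 0],
  ],
)

```text
t: 12.0
eef_pos: [598.3, -216.8, 98.1]
tcp_rot: [0.542, 0.455, -0.541, 0.455]
wrist_force: [-1.5, -0.7, 8.0]
width: 19.9
```

carry_out(
  motion=[
    [1, [0.0003, 0, 0], 0],
    [1, [0.0006, 0, 0], 0],
    [1, [0.0006, 0, 0], 0],
  ],
)

```text
t: 12.3
eef_pos: [598.1, -216.7, 97.2]
tcp_rot: [0.541, 0.455, -0.541, 0.455]
wrist_force: [-0.0, 0.8, 6.4]
width: 20.1
```

```bash
python3 look.py w9 280 360 210 270 10
```

```text
12.3 [ 598.11 -216.71   97.19] [-0.03  0.85  6.4 ] [-0.05   0.165 -0.025] 20.06016327893222
hole z20 [317.22703845 253.09241477] z12 [317.29522491 248.91306488]
axes x [ 5.e-04 -2.e-04 -1.e+00] z [-0.172 -0.985  0.   ] jaw yaw -9.92
turn options rad (tool x is down => neg of yaw): 0.0014 -3.1402
shift m [-0.     -0.001  -0.0003] |d| 0.001
```

View pics/w9z.png

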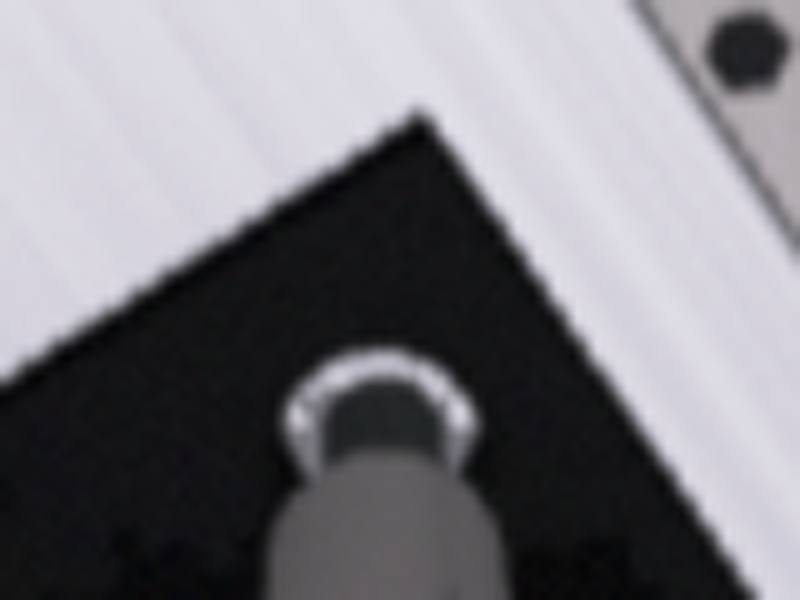

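The point sits centred in the hole, and the push dropped from about 14 N to 8 N, so the spring has snapped. Next I ease off and lift.

carry_out(
  motion=[
    [1, [-0.002, 0, 0], 0],
    [1, [-0.005, 0, 0], 0],
    [1, [-0.01, 0, 0], 0],
    [1, [-0.015, 0, 0], 0],
    [1, [-0.025, 0, 0], 0],
    [1, [-0.045, 0, 0], 0],
    [1, [-0.07, 0, 0], 0],
    [1, [-0.095, 0, 0], 0],
    [1, [-0.12, 0, 0], 0],
    [1, [-0.145, 0, 0], 0],
    [1, [-0.16, 0, 0], 0],
    [1, [-0.16, 0, 0], 0],
  ],
)

```text
t: 13.55
eef_pos: [598.6, -216.9, 259.3]
tcp_rot: [0.542, 0.454, -0.541, 0.456]
wrist_force: [0.4, -0.1, -2.3]
width: 20.0
```

```bash
python3 look.py w10 220 420 180 440 2; python3 - <<'E'
from h import *; from workcell import bot
s=bot.sense(); go(s,[574.5,271.5,257.5],-10)
E
```

```text
13.55 [ 598.56 -216.88  259.28] [ 0.43 -0.12 -2.28] [ 0.021 -0.001  0.008] 20.01921509879003
hole z20 [317.04486951 200.15859927] z12 [317.07024416 198.61331044]
axes x [ 3.2e-03 -7.0e-04 -1.0e+00] z [-0.172 -0.985  0.   ] jaw yaw -9.92
turn options rad (tool x is down => neg of yaw): 0.0014 -3.1402
shift m [-0.     -0.0014 -0.0003] |d| 0.001
axes x [ 1.3e-03 -2.0e-04 -1.0e+00] z [-0.172 -0.985 -0.   ] jaw yaw -9.91
turn options rad (tool x is down => neg of yaw): 0.0015 -3.1401
shift m [ 0.     -0.1072 -0.4767] |d| 0.489
```

View pics/w10z.png

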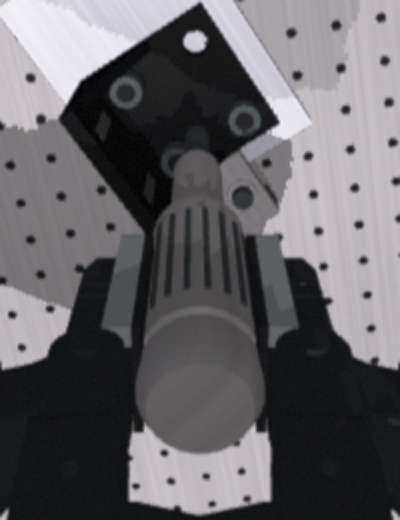

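carry_out(
  motion=[
    [1, [0, -0.004, -0.02], 0],
    [1, [0, -0.013, -0.06], 0],
    [1, [0, -0.024, -0.105], 0],
    [1, [0, -0.035, -0.155], 0],
    [1, [0, -0.046, -0.205], 0],
    [1, [0, -0.057, -0.255], 0],
    [1, [0, -0.069, -0.305], 0],
    [1, [0, -0.08, -0.355], 0],
    [1, [0, -0.09, -0.4], 0],
    [1, [0, -0.099, -0.44], 0],
    [1, [0, -0.105, -0.465], 0],
    [1, [0, -0.107, -0.477], 0],
  ],
)

```text
t: 14.8
eef_pos: [573.2, 274.7, 255.3]
tcp_rot: [-0.54, -0.456, 0.541, -0.455]
wrist_force: [0.1, 0.7, -2.9]
width: 20.3
```

carry_out(
  motion=[
    [1, [0, 0, 0], 0],
    [1, [0.015, 0, 0], 0],
    [1, [0.03, 0, 0], 0],
    [1, [0.045, 0, 0], 0],
    [1, [0.05, 0, 0], 0],
    [1, [0.05, 0, 0], 0],
    [1, [0.05, 0, 0], 0],
  ],
)

```text
t: 15.5
eef_pos: [575.0, 271.4, 207.4]
tcp_rot: [0.542, 0.455, -0.541, 0.455]
wrist_force: [0.1, -0.3, -1.1]
width: 20.1
```

```bash
python3 look.py w11 270 370 200 275 8; python3 - <<'E'
from h import *; from workcell import bot
s=bot.sense(); go(s,[574.5,271.5,257.5],-10)
E
```

```text
15.5 [575.   271.44 207.37] [ 0.15 -0.26 -1.08] [-0.005  0.002  0.004] 20.12508048081502
hole z20 [397.55856351 555.84441065] z12 [396.37139541 549.21595588]
axes x [ 5.e-04  1.e-04 -1.e+00] z [-0.173 -0.985 -0.   ] jaw yaw -9.94
turn options rad (tool x is down => neg of yaw): 0.001 -3.1406
shift m [-0.      0.1061  0.4766] |d| 0.488
axes x [ 8.e-04  4.e-04 -1.e+00] z [-0.172 -0.985 -0.   ] jaw yaw -9.93
turn options rad (tool x is down => neg of yaw): 0.0012 -3.1403
shift m [-0.0499 -0.0005  0.0002] |d| 0.05
```

View pics/w11z.png

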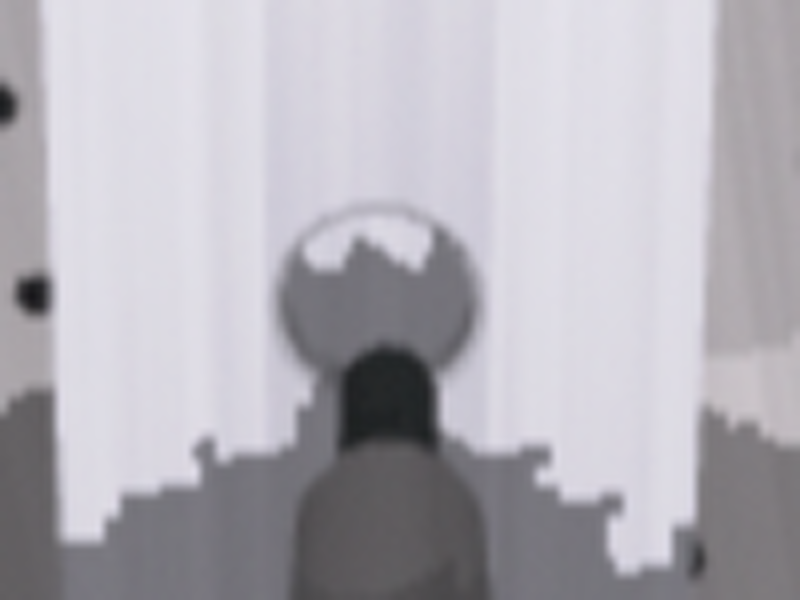

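carry_out(
  motion=[
    [1, [0, -0.0007, 0], 0],
    [1, [0.005, -0.0007, 0], 0],
    [1, [0.01, -0.0007, 0], 0],
    [1, [0.015, -0.0007, 0], 0],
    [1, [0.02, -0.0007, 0], 0],
    [1, [0.025, -0.0007, 0], 0],
    [1, [0.03, -0.0007, 0], 0],
    [1, [0.035, -0.0007, 0], 0],
    [1, [0.04, -0.0007, 0], 0],
    [1, [0.04, -0.0007, 0], 0],
  ],
)

```text
t: 16.55
eef_pos: [573.7, 271.8, 166.1]
tcp_rot: [-0.541, -0.455, 0.542, -0.455]
wrist_force: [0.2, 0.5, -2.0]
width: 20.1
```

```bash
python3 look.py w12 270 370 200 275 8
```

```text
16.55 [573.65 271.76 166.11] [ 0.21  0.51 -1.99] [ 0.011 -0.038 -0.006] 20.142709835771424
hole z20 [405.33069672 593.27396999] z12 [403.92379363 585.46582716]
axes x [-9.e-04 -6.e-04 -1.e+00] z [-0.172 -0.985  0.001] jaw yaw -9.91
turn options rad (tool x is down => neg of yaw): 0.0015 -3.14
shift m [3.000e-04 1.072e-01 4.767e-01] |d| 0.489
```

View pics/w12z.png

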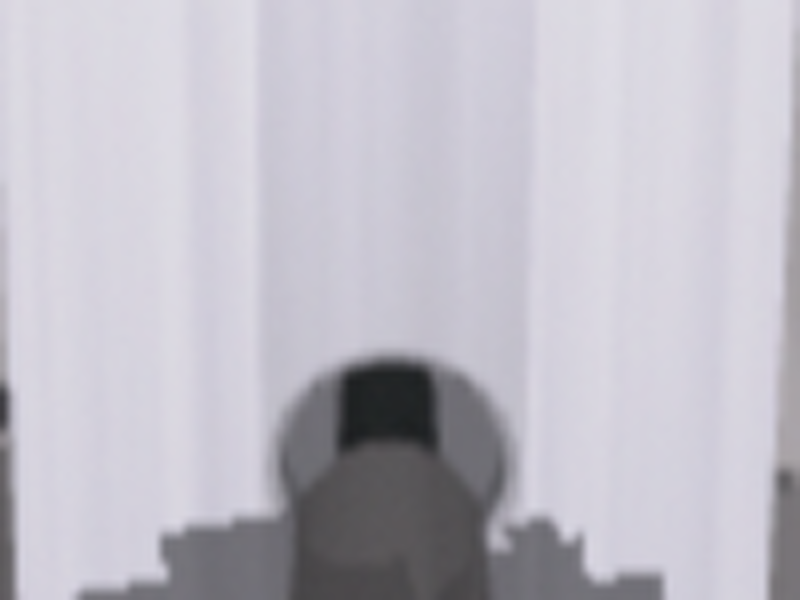

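carry_out(
  motion=[
    [1, [0, 0, -0.001], 0],
    [1, [0.005, 0, -0.001], 0],
    [1, [0.01, 0, -0.001], 0],
    [1, [0.015, 0, -0.001], 0],
    [1, [0.02, 0, -0.001], 0],
    [1, [0.025, 0, -0.001], 0],
    [1, [0.03, 0, -0.001], 0],
    [1, [0.03, 0, -0.001], 0],
  ],
)

```text
t: 17.4
eef_pos: [573.8, 272.7, 136.1]
tcp_rot: [-0.541, -0.455, 0.542, -0.455]
wrist_force: [-0.7, -0.6, -1.9]
width: 19.9
```

```bash
python3 look.py w13 260 380 220 310 6
```

```text
17.4 [573.79 272.73 136.06] [-0.74 -0.63 -1.89] [ 0.047  0.011 -0.043] 19.854972994252577
hole z20 [411.02252292 625.59046073] z12 [409.4244452  616.70646315]
axes x [-9.e-04 -6.e-04 -1.e+00] z [-0.172 -0.985  0.001] jaw yaw -9.91
turn options rad (tool x is down => neg of yaw): 0.0016 -3.14
shift m [3.000e-04 1.072e-01 4.777e-01] |d| 0.49
```

View pics/w13z.png

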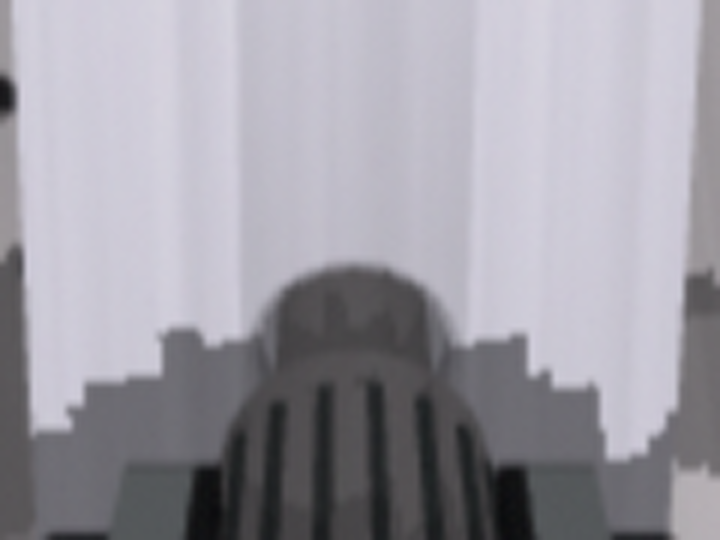

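carry_out(
  motion=[
    [1, [0.005, 0, 0], 0],
    [1, [0.01, 0, 0], 0],
    [1, [0.015, 0, 0], 0],
    [1, [0.02, 0, 0], 0],
    [1, [0.021, 0, 0], 0],
    [1, [0.022, 0, 0], 0],
    [1, [0.022, 0, 0], 0],
  ],
)

```text
t: 18.15
eef_pos: [574.2, 272.8, 114.9]
tcp_rot: [-0.541, -0.455, 0.541, -0.455]
wrist_force: [-0.1, -0.5, -1.8]
width: 19.8
```

carry_out(
  motion=[
    [1, [0.0005, 0, 0], 0],
    [1, [0.001, 0, 0], 0],
    [1, [0.0015, 0, 0], 0],
    [1, [0.0015, 0, 0], 0],
  ],
)

```text
t: 18.55
eef_pos: [574.1, 272.9, 113.4]
tcp_rot: [0.541, 0.455, -0.541, 0.455]
wrist_force: [-0.3, -0.2, -2.1]
width: 20.1
```

```bash
python3 look.py w14 240 400 240 440 3
```

```text
18.55 [574.13 272.88 113.4 ] [-0.27 -0.2  -2.06] [-0.02   0.029 -0.017] 20.14724850361401
hole z20 [415.57656722 653.04670537] z12 [413.80376222 643.1903837 ]
axes x [ 0. -0. -1.] z [-0.172 -0.985  0.   ] jaw yaw -9.91
turn options rad (tool x is down => neg of yaw): 0.0015 -3.1401
shift m [0.     0.1069 0.4779] |d| 0.49
```

View pics/w14z.png

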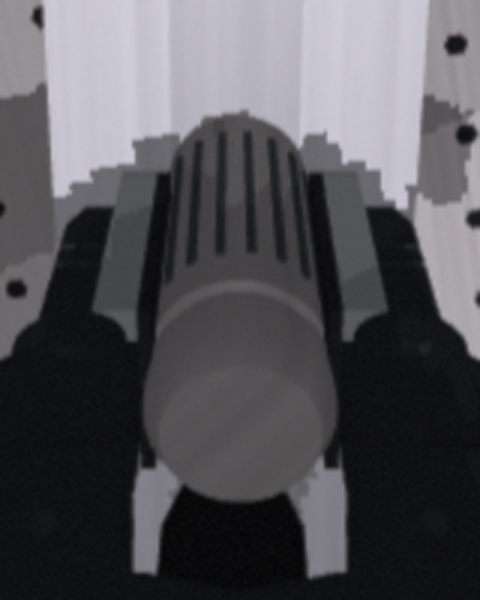

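carry_out(
  motion=[
    [1, [0.0005, 0, 0], 0],
    [1, [0.001, 0, 0], 0],
    [1, [0.001, 0, 0], 0],
  ],
)

```text
t: 18.9
eef_pos: [574.1, 272.8, 112.3]
tcp_rot: [-0.541, -0.455, 0.541, -0.455]
wrist_force: [-0.4, -0.7, -2.3]
width: 20.3
```

carry_out(
  motion=[
    [1, [0.0005, 0, 0], 0],
    [1, [0.001, 0, 0], 0],
    [1, [0.001, 0, 0], 0],
  ],
)

```text
t: 19.2
eef_pos: [574.2, 272.9, 111.8]
tcp_rot: [0.541, 0.455, -0.541, 0.455]
wrist_force: [-1.6, -0.5, 5.2]
width: 19.9
```

carry_out(
  motion=[
    [1, [0, 0, 0], 0],
    [1, [0, 0, 0], 0],
    [0.6, [0, 0, 0], 0],
    [0.5, [0, 0, 0], 0],
    [0.4, [0, 0, 0], 0],
    [0.2, [0, 0, 0], 0],
    [0, [0, 0, 0], 0],
    [0, [0, 0, 0], 0],
    [0, [0, 0, 0], 0],
  ],
  squeeze=20,
)

```text
t: 20.1
eef_pos: [574.1, 272.9, 111.4]
tcp_rot: [-0.541, -0.455, 0.541, -0.455]
wrist_force: [-0.1, -0.8, 0.5]
width: 42.8
```

```bash
python3 look.py w15 200 440 240 440 3
```

```text
20.1 [574.1  272.87 111.35] [-0.09 -0.84  0.54] [ 0.021 -0.05   0.001] 42.76615736066984
hole z20 [416.07609695 655.58706162] z12 [414.28619774 645.63690644]
axes x [-1.e-04 -1.e-04 -1.e+00] z [-0.172 -0.985  0.   ] jaw yaw -9.91
turn options rad (tool x is down => neg of yaw): 0.0015 -3.1401
shift m [0.     0.107  0.4779] |d| 0.49
```

View pics/w15z.png

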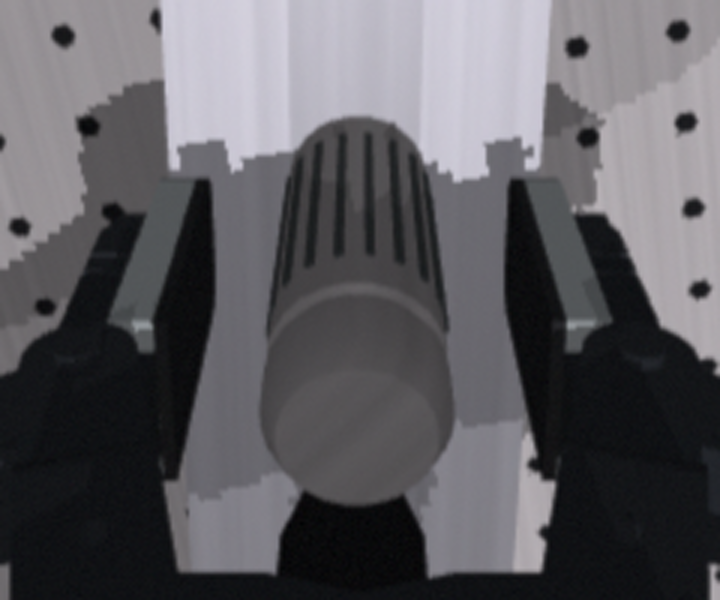

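The punch is standing free and clear of the pads. I retract straight up.

carry_out(
  motion=[
    [-0.2, [-0.005, 0, 0], 0],
    [-0.2, [-0.015, 0, 0], 0],
    [-0.2, [-0.03, 0, 0], 0],
    [-0.2, [-0.045, 0, 0], 0],
    [-0.2, [-0.065, 0, 0], 0],
    [-0.2, [-0.085, 0, 0], 0],
    [-0.2, [-0.105, 0, 0], 0],
    [-0.2, [-0.12, 0, 0], 0],
    [-0.2, [-0.12, 0, 0], 0],
    [-0.2, [-0.12, 0, 0], 0],
  ],
)

```text
t: 21.15
eef_pos: [574.1, 272.9, 231.7]
tcp_rot: [0.541, 0.455, -0.541, 0.455]
wrist_force: [-0.5, 0.1, -0.5]
width: 51.2
```

```bash
python3 look.py w16 260 380 190 290 6;  python3 - <<'E'
from h import *; from workcell import get_image,bot
i=get_image("scene");c=i["color"][:,:,::-1].copy();cv2.imwrite("pics/s16.png",c)
cv2.imwrite("pics/s16z.png",cv2.resize(c[210:320,340:470],None,fx=5,fy=5,interpolation=cv2.INTER_CUBIC))
s=bot.sense();i=get_image("wrist")
for P in [(574,271,157),(574,271,95)]: print((proj(i,P,s)-[260,190]+.5)*6)
E
```

```text
21.15 [574.06 272.9  231.68] [-0.55  0.06 -0.46] [-0.002  0.035 -0.01 ] 51.19570529971949
hole z20 [394.69768893 537.04386632] z12 [393.60671606 530.98550453]
axes x [ 3.e-04  3.e-04 -1.e+00] z [-0.172 -0.985 -0.   ] jaw yaw -9.91
turn options rad (tool x is down => neg of yaw): 0.0016 -3.14
shift m [-1.000e-04  1.070e-01  4.779e-01] |d| 0.49
[361.38735724 409.42091693]
[361.63418329 241.67656099]
```

View pics/w16z.png

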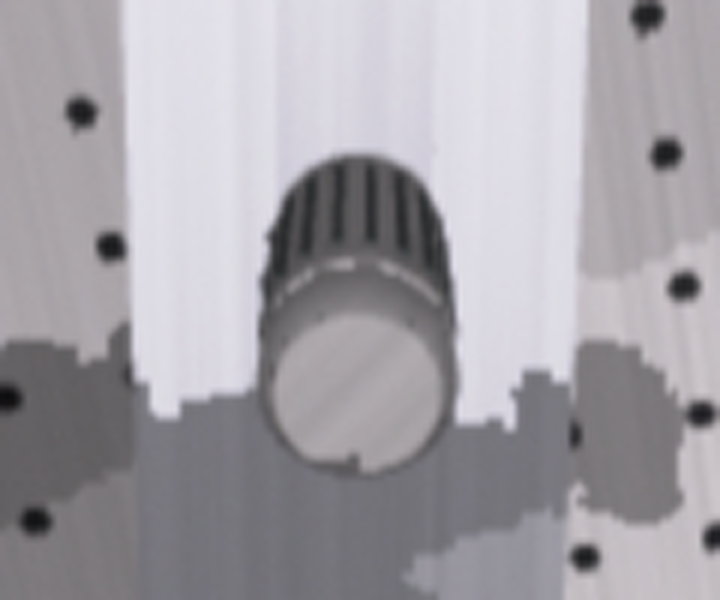

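View pics/s16z.png

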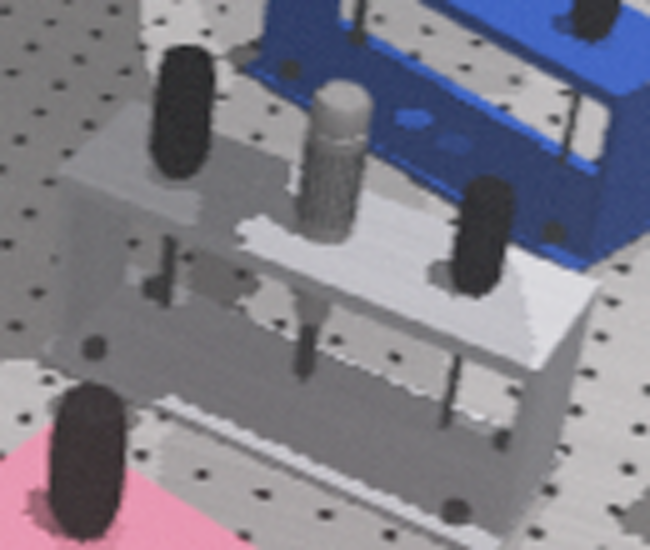

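View pics/s16.png

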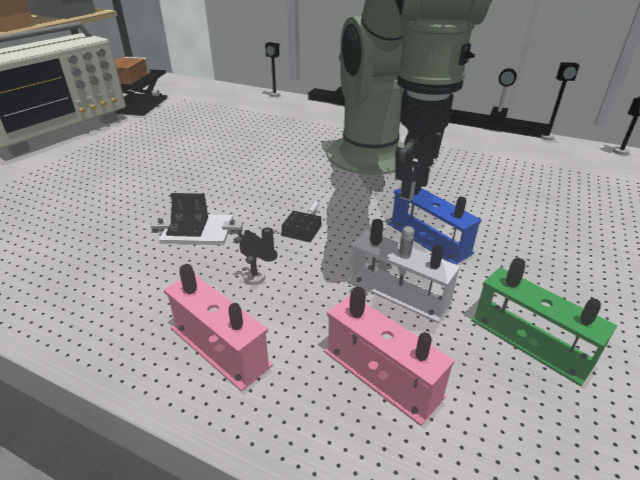

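```bash
python3 - <<'E'
from workcell import bot
print(bot.job_done())
E
```

```text
the job is handed in; nothing more can be done
None
```

The spot under the open hole is punched, the punch is back in the rack's middle hole, and the job is handed in at about 21 s; no verdict was reported.

- **Punching:** The wrist image showed the point centred in the hole. I pressed straight down in small steps. The push rose to about 14 N, then fell to about 8 N as the spring snapped. These are end-of-step readings corrected for the punch's weight, well under the 30 N limit. I then eased off straight up.
- **Punch in the rack:** The shoulder met the plate at the same height as when I picked the punch up. The images show it upright and seated, with the point sprung out. Compared with the start it looks shifted 1–2 mm, and tilted by no more than about 0.02 rad, both within the limits.
- **Other equipment:** In the scene image, the mirror, post holder and stage look unmoved, judged by eye only. The gripper is well clear of everything.
- **Disagreements:** The scene and wrist cameras differed by 1–2 mm on where the hole and the punch's barrel were. I dealt with this by aligning the point to the hole directly in the wrist image, and I did the same when returning the punch to the rack.

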